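Free the drying peg and hang the rinsed tumbler on it

ROBOT

A 6-joint arm with a two-finger parallel gripper is mounted at the origin on the work surface. World frame = base frame: x ahead of the robot, y to its left, z up, the work surface at z = 0. Lengths are in m, angles in rad, forces in N, time in s.
With the tool pointing down it reaches from about 0.35 to 0.975 m from the base axis. Payload 4.9 kg.
Tool frame: the origin (TCP) lies at the very end of the fingers, on their centre line; the grasp point (between the pads) lies ctrl.hold_point_z behind it (ctrl.hold_point_z is the distance from the TCP to the grasp point, in m); z points along the fingers, y is the line along which they close (so a half turn about z gives the same grasp; the last joint's range is limited). The gripper opens to 85 mm and grips with 20 to 120 N. Pads are 22 mm wide; open, the fingers measure 114 mm over their backs; the gripper's body (76 mm by 85 mm) begins 54 mm behind the grasp point. The pads swing forward as they close: fully open they stand 13 mm farther back than shut.
Start: joints at [1.019, 0.053, 1.613, -0, 1.476, -0.119], TCP at [0.262, 0.567, 0.211] pointing down, gripper open.
Joint ranges: [-3.01, 3.01], [-1.01, 2.22], [0.06, 2.58], [-1.02, 4.17], [0.09, 2.62], [-3.14, 3.14]. Speed limits (rad/s): [2.57, 2.57, 3.14, 3.14, 3.14, 3.14].

INTERFACE

Orientations are given as a rotation vector (axis times angle).
In Python, from station import ctrl gives the robot as it stands. The module is installed in compiled form; this text tells all that it offers.
- The arm moves only by the tool jog_arm, never from a script. Its argument "deltas" is a list of rows, each a list of 3 entries, a list of its own where there are three numbers: the closure, from -1 (fully open) to 1 (shut), then the shift along the world's x, y, z scaled (see below), then the turn, a rotation vector about the world's x, y, z scaled (see below). A call has 1 to 12 rows; each row is the pose to reach, as a shift and turn from the pose commanded when the call began, turning the shorter way round; what a row does not reach only later rows make up. The controller multiplies each number of a shift by 0.4 m and each number of a turn by 180 degrees. A row lasts 1/12 s, in which the tool goes at most 41.7 mm and 7.16 degrees, less where a joint would pass 70% of its speed; a pose out of reach is approached as far as the arm can. A call with a number of a shift or a turn outside -1 to 1 is refused whole. A call with a gripper value outside its range is refused whole. The fingers move at their own pace and stop on an object; "squeeze" is the grip in N (left out, the last holds). Time passes only in rows, so rows that repeat a pose let the fingers close. It gives the time, the measured TCP pose, the force, the opening and the grip force at its end, in the units of the state.
- ctrl.get_obs(): the state, without advancing time (a new reading comes with each control period).
- ctrl.get_image(name): name is "scene" or "top" or "wrist"; returns the picture (400x640x3 uint8, red, green, blue); there is no depth.
- ctrl.get_calibration(name): a dict with "K" (3x3 intrinsics, pixels), "extrinsics" (4x4, takes a point from world to camera coordinates). Camera axes: x right, y down, z forward; pixel columns grow to the right and rows downward; lengths in m; the calibration is good to about 2 mm. A picture is of the moment at which its call begins: read the wrist's pose just before it. get_calibration takes no time and is no camera call; for the wrist camera it gives the pose at the moment of the call.
- ctrl.finish_job(): hands the job in; it is judged then, once.
The state is a dict: "t": time; "q": joint angles; "dq": joint speeds; "effort": joint torques, N m; "tool_pos": TCP position; "tool_rot": TCP orientation; "contact_force": force on the tool from outside, world axes, zero at the start; "wrist_torque": the same for the moment, N m; "opening": finger opening in m; "grip_force": force on a finger pad.
Only numpy, scipy, OpenCV 4.12 (cv2) and the standard library are available. Lean on these libraries where they do the work, as an engineer would, in place of code of your own. Each camera call takes 0.05 s, during which the arm holds its last target. There are 200 camera calls.

TASK

Someone has parked a roll of tape on the drying peg of the cup stand. Slide the roll up off the peg and set it down flat in the shallow tray, then hang the rinsed square tumbler upside down over the freed peg, its rim resting level on the stand's ribs. Do not drop either of them, leave the stand and the tray standing where they are, and do not disturb the bottle, the pen pot or the glove box.

Things in the scene. Friction and masses are not known exactly. Their poses are not given: they have to be found in the camera images.
- stand: Cup drying stand, loose, 1.2 kg: round grey base disc 130 mm across, 12 mm thick, with six low radial steel ribs (tops 16 mm above the desk, reaching 58 mm from the centre) and one upright steel peg in the middle, 24 mm in diameter, its top 91 mm above the desk. Origin: centre of the underside, on the peg's axis; z up.
- roll: Roll of white tape on a cardboard core, 66 mm outside diameter, 32 mm bore, 55 mm tall, about 130 g. Starts round the stand's peg, resting on the ribs (underside 16 mm, top 71 mm above the desk), the peg sticking out 20 mm above it. Origin: centre of its underside; z along its axis.
- tray: Shallow dark steel tray, loose, 0.8 kg, 150 mm (its x) by 130 mm (its y) outside, 22 mm tall, walls and floor about 4 mm thick. Origin: centre of the underside; z up.
- tumbler: Grey square plastic tumbler, 56 x 56 mm outside, 95 mm long, walls 4 mm, bottom 6 mm (48 x 48 mm inside, 89 mm deep), 120 g. Starts lying on a flat side on the desk, mouth roughly to the robot's left (+y). Origin: its middle, 28 mm above the desk when lying; x along its length from the closed bottom (-47.5 mm) to the open mouth (+47.5 mm); y and z square to its flat sides.
- tumbler_mouth (a point): Centre of the tumbler's open mouth, in the plane of its rim; when the tumbler hangs properly this is on the peg's axis at the height of the rib tops, 16 mm above the stand's underside.
- sanitizer: Bystander: clear bottle with white cap, 52 mm in diameter, 150 mm tall. Origin: centre of its underside.
- pen_pot: Bystander: dark round pot with three pens, 72 mm in diameter, 135 mm to the pen tops. Origin: centre of its underside.
- glove_box: Bystander: carton of gloves, 120 x 220 x 75 mm. Origin: centre of its underside.
There are look-alikes about, which are no part of the job. What is shaped like the roll but green or yellow is not meant. What is shaped like the tumbler but turquoise is not meant.

How it is judged:
On the way, in this order (a step that is already met when the one before it is completed fails the run):
1. the roll has been slid up clear of the peg (z of roll in the frame of stand above 0.091 m), for 0.05 s.
2. the roll lies flat in the tray, released (x of roll in the frame of tray between -0.05 and 0.05 m and y of roll in the frame of tray between -0.045 and 0.045 m and ((angle between roll's own z axis and vertical below 0.12 rad and z of roll in the frame of tray between -0.002 and 0.012 m) or (angle between roll's own z axis and vertical above 3.02 rad and z of roll in the frame of tray between 0.053 and 0.067 m)) and linear speed of roll below 0.02 m/s and contact force between roll and the fingers below 0.1 N), for 0.2 s.
At the end, for the whole second after the job is handed in: The roll lies flat (within 0.12 rad, either face down) on the tray's floor, at rest; the tumbler is upside down over the stand's peg, mouth down within 0.12 rad of plumb, its rim on the ribs (mouth 10 to 21 mm above the stand's underside and within 20 mm of the peg's axis), at rest; both released (all of step 2 and angle between tumbler's own x axis and vertical above 3.02 rad and horizontal distance between tumbler_mouth and stand below 0.02 m and z of tumbler_mouth in the frame of stand between 0.01 and 0.021 m and linear speed of tumbler below 0.02 m/s); the robot touches nothing.
It fails at once if the stand is pushed more than 30 mm or tipped more than 0.15 rad (distance of stand from where it was at the start of the episode above 0.03 m or angle between stand's own z axis and vertical above 0.15 rad).
It fails at once if the tray is pushed more than 30 mm (distance of tray from where it was at the start of the episode above 0.03 m).
It fails at once if the bottle, the pen pot or the glove box is moved more than 25 mm (distance of any of sanitizer, pen_pot, glove_box from where it was at the start of the episode above 0.025 m).
It fails at once if the roll is dropped (moves faster than 0.7 m/s while not held: a fall of about 25 mm) (linear speed of roll above 0.7 m/s and contact force between roll and the fingers below 0.1 N).
It fails at once if the tumbler is dropped (moves faster than 0.7 m/s while not held: a fall of about 25 mm) (linear speed of tumbler above 0.7 m/s and contact force between tumbler and the fingers below 0.1 N).
It also fails if it takes over 58 s, if anything falls off the work surface, if the arm or the gripper's body presses on something with over 40 N, if the wrist force passes 120 N, or if a joint passes its speed limit or range.

## Working session

There is one attempt and no reset: what is moved stays moved. The work goes in short steps, Python scripts to look and compute and a tool call to move; the robot and the scene stay as the last step left them, time stands still between calls to the robot, and variables do not carry over. Pictures are saved under pics/ and viewed, at most 10 in all, crops included, and the job is handed in when it is done.

Besides the shell and the picture viewer there is one more tool, called after "Request:" as a command line: name --argument value ..., lists and objects as JSON in quotes. jog_arm: Moves the arm, as the interface text tells. Its arguments: {"type":"object","properties":{"deltas":{"type":"array","items":{"type":"array"}},"squeeze":{"type":"number"}},"required":["deltas"]}

```bash
mkdir -p pics; python3 - <<'E'
from station import ctrl
import cv2,numpy as np
np.set_printoptions(precision=4,suppress=True)
print(ctrl.hold_point_z, ctrl.get_obs())
for n in("top","scene"):
    c=ctrl.get_calibration(n);print(n,c["K"],c["extrinsics"])
    cv2.imwrite(f"pics/{n}0.png",ctrl.get_image(n)[...,::-1])
E
```

```text
0.0187 {'t': 0.0, 'q': array([ 1.019 ,  0.0533,  1.6143,  0.    ,  1.476 , -0.119 ]), 'dq': array([ 0.0008, -0.0008,  0.0006,  0.0004,  0.0005, -0.0013]), 'effort': array([  0.0024, -39.365 , -37.0192,   0.0001,   0.0068,   0.    ]), 'tool_pos': array([0.2618, 0.5668, 0.2099]), 'tool_rot': array([-0.6744, -3.0676,  0.003 ]), 'contact_force': array([-0.567 , -0.6486,  0.6861]), 'wrist_torque': array([ 0.0221,  0.0129, -0.0222]), 'grip_force': 0.0, 'opening': 0.08548094203315795}
top [[427.8511   0.     321.1224]
 [  0.     427.8511 196.5475]
 [  0.       0.       1.    ]] [[-0.0289 -0.9993  0.022   0.0469]
 [-0.9916  0.0259 -0.127   0.5281]
 [ 0.1264 -0.0255 -0.9917  1.4216]
 [ 0.      0.      0.      1.    ]]
scene [[401.976    0.     317.0253]
 [  0.     401.976  190.9746]
 [  0.       0.       1.    ]] [[-0.7438  0.6684  0.0066  0.3484]
 [ 0.4506  0.5087 -0.7336 -0.2062]
 [-0.4937 -0.5427 -0.6796  1.5748]
 [ 0.      0.      0.      1.    ]]
```

View pics/top0.png

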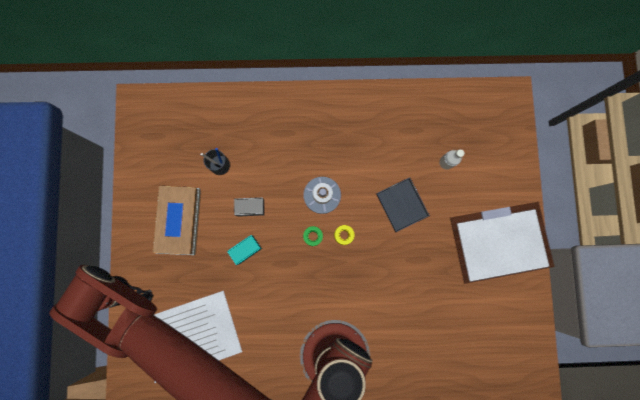

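View pics/scene0.png

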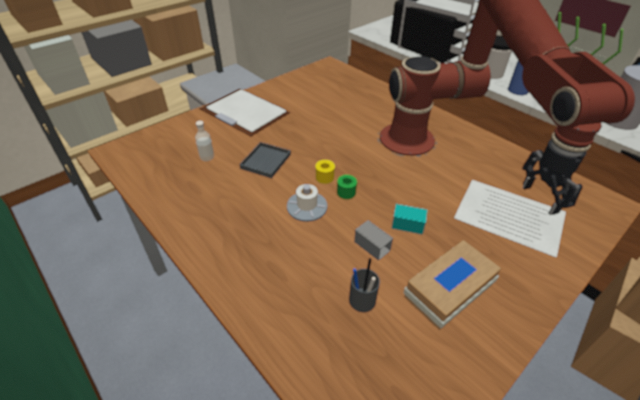

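The top view shows the stand and white roll at about (322,195), the grey tumbler at (249,207), and the tray at (403,204). The green and yellow rings are at (313,236) and (345,235), and the turquoise decoy is at (243,250). I'll enlarge the relevant part.

```bash
python3 - <<'E'
import cv2
a=cv2.imread("pics/top0.png")[165:255,225:435]
cv2.imwrite("pics/crop0.png",cv2.resize(a,None,fx=3.8,fy=3.8,interpolation=cv2.INTER_CUBIC))
E
```

```text
(no output)
```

View pics/crop0.png

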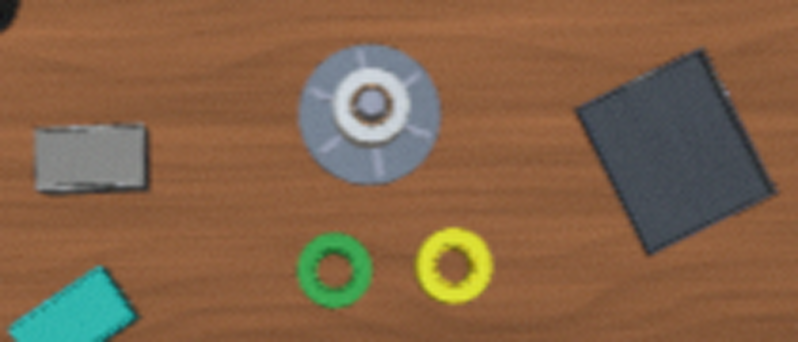

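The crop shows the disc centre at (370,114), the roll top at (371,105), and the tumbler's top face with corners (36,128), (147,124), (147,188), (37,192). The tray corners are (577,108), (701,50), (775,191), (650,253).

```bash
cat >h.py <<'E'
import numpy as np,cv2
from station import ctrl
from scipy.spatial.transform import Rotation as R
np.set_printoptions(precision=4,suppress=True)
def ray(c,uv,z):
    K,E=c["K"],c["extrinsics"];r=E[:3,:3].T@np.linalg.solve(K,[*uv,1]);o=-E[:3,:3].T@E[:3,3]
    return o+r*(z-o[2])/r[2]
def proj(c,P):
    q=c["extrinsics"][:3,:3]@np.asarray(P,float).T+c["extrinsics"][:3,3:];q=c["K"]@q
    return (q[:2]/q[2]).T
E
python3 - <<'E'
from h import *
c=ctrl.get_calibration("top")
f=lambda u,v,z:ray(c,((u+.5)/3.8-.5+225,(v+.5)/3.8-.5+165),z)
print("disc",f(370,114,.012),"roll",f(371,105,.071),"peg",f(372,102,.091))
for n,P,z in(("tumb",[(36,128),(147,124),(147,188),(37,192)],.056),("tray",[(577,108),(701,50),(775,191),(650,253)],.022)):
    Q=np.array([f(*p,z) for p in P])[:,:2];d=np.roll(Q,-1,0)-Q
    print(n,Q.mean(0),np.degrees(np.arctan2(d[:,1],d[:,0])),np.linalg.norm(d,axis=1))
print("green",f(335,270,.05),"yellow",f(455,265,.05))
o=ctrl.get_obs();M=R.from_rotvec(o["tool_rot"]).as_matrix();print(M)
w=ctrl.get_calibration("wrist");E=w["extrinsics"];print(w["K"],"cam in tool",M.T@(-E[:3,:3].T@E[:3,3]-o["tool_pos"]),"\n",E[:3,:3]@M)
E
```

```text
disc [0.5385 0.0286 0.012 ] roll [0.5386 0.0291 0.071 ] peg [0.5384 0.0288 0.091 ]
tumb [0.5003 0.2743] [-89.4114 179.3232  90.5469   0.7004] [0.097  0.0563 0.0956 0.0563]
tray [ 0.4972 -0.2464] [ -66.4858 -155.3303  114.3817   24.1978] [0.1262 0.1436 0.1273 0.1455]
green [0.3968 0.0642 0.05  ] yellow [ 0.3982 -0.0409  0.05  ]
[[-0.9078  0.4194 -0.0009]
 [ 0.4194  0.9078 -0.0015]
 [ 0.0002 -0.0018 -1.    ]]
[[344.3      0.     318.1891]
 [  0.     344.3    197.3881]
 [  0.       0.       1.    ]] cam in tool [ 0.0843 -0.001  -0.1623] 
 [[ 0.0002  1.     -0.0005]
 [-0.9458 -0.     -0.3246]
 [-0.3246  0.0006  0.9458]]
```

Request:
jog_arm --deltas '[[-1, [0.5, -0.97, 0], [0, 0, 0]], [-1, [0.5, -0.97, 0], [0, 0, 0]], [-1, [0.5, -0.97, 0], [0, 0, 0]], [-1, [0.5, -0.97, 0], [0, 0, 0]], [-1, [0.5, -0.97, 0], [0, 0, 0]], [-1, [0.5, -0.97, 0], [0, 0, 0]], [-1, [0.5, -0.97, 0], [0, 0, 0]], [-1, [0.5, -0.97, 0], [0, 0, 0]], [-1, [0.5, -0.97, 0], [0, 0, 0]], [-1, [0.5, -0.97, 0], [0, 0, 0]], [-1, [0.5, -0.97, 0], [0, 0, 0]]]' --squeeze 40

```text
t: 1.02
tool_pos: [0.4632, 0.1757, 0.2107]
tool_rot: [0.68, 3.067, -0.002]
contact_force: [0.4, -0.1, 0.2]
opening: 0.0849
grip_force: 0.0
```

```bash
cat >log.py <<'E'
from h import *
import json
o=ctrl.get_obs();f=open("log.jsonl","a");f.write(json.dumps([list(map(float,o[k])) for k in("q","tool_pos","tool_rot")])+"\n")
print(o["t"],o["q"],o["tool_pos"],o["tool_rot"],o["opening"],o["grip_force"],o["contact_force"])
E
python3 log.py
```

```text
1.0167 [ 0.213  -0.2647  1.9072 -0.0015  1.4993 -0.9215] [0.4632 0.1757 0.2107] [ 0.6797  3.0667 -0.0022] 0.08493903693918078 0.0 [ 0.4181 -0.092   0.2422]
```

Request:
jog_arm --deltas '[[-1, [0.192, -0.375, -0.175], [0, 0, 0]], [-1, [0.192, -0.375, -0.175], [0, 0, 0]], [-1, [0.192, -0.375, -0.175], [0, 0, 0]], [-1, [0.192, -0.375, -0.175], [0, 0, 0]], [-1, [0.192, -0.375, -0.175], [0, 0, 0]], [-1, [0.192, -0.375, -0.175], [0, 0, 0]], [-1, [0.192, -0.375, -0.175], [0, 0, 0]]]'

```text
t: 1.6
tool_pos: [0.5384, 0.0292, 0.1403]
tool_rot: [-0.677, -3.066, -0.001]
contact_force: [0.1, 0.1, 0.6]
opening: 0.0852
grip_force: 0.0
```

```bash
python3 log.py
```

```text
1.6 [-0.0843 -0.0969  1.8806  0.0007  1.3601 -1.2208] [0.5384 0.0292 0.1403] [-0.6766 -3.0656 -0.0006] 0.08520922576790799 0.0 [0.0992 0.1246 0.5969]
```

Descend to about z 0.035, close, then lift gently.

Request:
jog_arm --deltas '[[-1, [0, 0, -0.08], [0, 0, 0]], [-1, [0, 0, -0.16], [0, 0, 0]], [-1, [0, 0, -0.22], [0, 0, 0]], [-1, [0, 0, -0.25], [0, 0, 0]], [-1, [0, 0, -0.263], [0, 0, 0]], [-1, [0, 0, -0.263], [0, 0, 0]], [1, [0, 0, -0.263], [0, 0, 0]], [1, [0, 0, -0.263], [0, 0, 0]], [1, [0, 0, -0.263], [0, 0, 0]], [1, [0, 0, -0.263], [0, 0, 0]], [1, [0, 0, -0.263], [0, 0, 0]], [1, [0, 0, -0.263], [0, 0, 0]]]' --squeeze 40

```text
t: 2.6
tool_pos: [0.5407, 0.0294, 0.0392]
tool_rot: [0.674, 3.065, 0.001]
contact_force: [-2.9, 0.7, 6.0]
opening: 0.0642
grip_force: 42.3
```

```bash
python3 log.py
```

```text
2.6 [-0.0832  0.025   1.9452  0.0003  1.1679 -1.2214] [0.5407 0.0294 0.0392] [0.6737 3.065  0.0011] 0.0642287494757095 42.321333470754325 [-2.9293  0.7146  5.9939]
```

Request:
jog_arm --deltas '[[1, [0, 0, 0.02], [0, 0, 0]], [1, [0, 0, 0.04], [0, 0, 0]], [1, [0, 0, 0.07], [0, 0, 0]], [1, [0, 0, 0.11], [0, 0, 0]], [1, [0, 0, 0.15], [0, 0, 0]], [1, [0, 0, 0.19], [0, 0, 0]], [1, [0, 0, 0.23], [0, 0, 0]], [1, [0, 0, 0.26], [0, 0, 0]], [1, [0, 0, 0.28], [0, 0, 0]], [1, [0, 0, 0.28], [0, 0, 0]], [1, [0, 0, 0.28], [0, 0, 0]]]'

```text
t: 3.52
tool_pos: [0.5391, 0.0294, 0.1483]
tool_rot: [0.674, 3.068, 0.0]
contact_force: [-0.7, -0.4, -2.0]
opening: 0.0636
grip_force: 44.3
```

```bash
python3 log.py; python3 - <<'E'
from h import *
cv2.imwrite("pics/s1.png",cv2.resize(ctrl.get_image("scene")[80:280,140:460],None,fx=2.4,fy=2.4)[...,::-1])
E
```

```text
3.5167 [-0.0835 -0.1046  1.8739  0.      1.3715 -1.2215] [0.5391 0.0294 0.1483] [0.6744 3.0676 0.0002] 0.06358937991568178 44.34840383939445 [-0.7335 -0.3698 -2.0073]
```

View pics/s1.png

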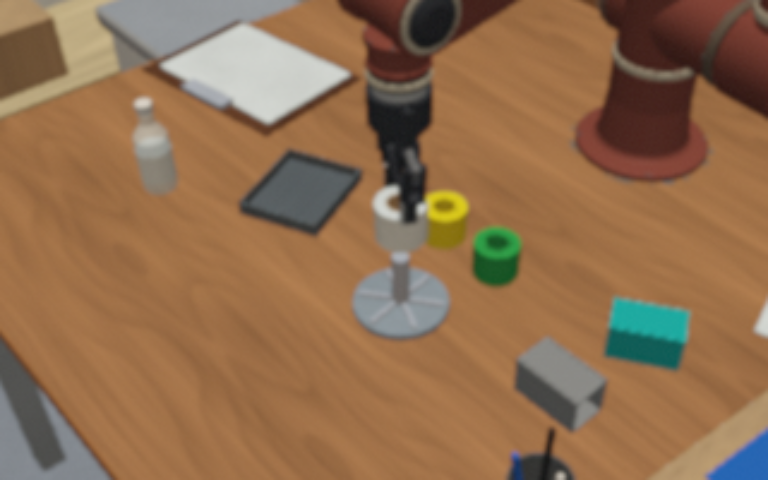

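The roll is off the peg at (400,215), with the bare peg visible below it at (400,258). Carry it to the tray.

Request:
jog_arm --deltas '[[1, [-0.004, -0.03, 0.02], [0, 0, 0]], [1, [-0.013, -0.09, 0.02], [0, 0, 0]], [1, [-0.026, -0.17, 0.02], [0, 0, 0]], [1, [-0.04, -0.26, 0.02], [0, 0, 0]], [1, [-0.053, -0.35, 0.02], [0, 0, 0]], [1, [-0.067, -0.44, 0.02], [0, 0, 0]], [1, [-0.08, -0.53, 0.02], [0, 0, 0]], [1, [-0.092, -0.61, 0], [0, 0, 0]], [1, [-0.1, -0.66, -0.04], [0, 0, 0]], [1, [-0.104, -0.687, -0.1], [0, 0, 0]], [1, [-0.104, -0.687, -0.15], [0, 0, 0]], [1, [-0.104, -0.687, -0.15], [0, 0, 0]]]'

```text
t: 4.57
tool_pos: [0.4931, -0.2446, 0.0822]
tool_rot: [-0.676, -3.058, -0.006]
contact_force: [-1.0, 1.5, -3.2]
opening: 0.0641
grip_force: 44.8
```

```bash
python3 log.py; python3 - <<'E'
from h import *
from scipy.optimize import least_squares
import json
L=[([1.019,.0533,1.6143,0,1.476,-.119],[.2618,.5668,.2099],[-.6744,-3.0676,.003])]+[json.loads(l) for l in open("log.jsonl")]
def fk(p,q):
    h,d,L1,L2,a,L6,x0=p
    A=R.from_euler
    r1=A("z",q[0]);r2=r1*A("y",q[1]);r3=r2*A("y",q[2]);r4=r3*A("z",q[3]);r5=r4*A("y",q[4]);r6=r5*A("z",q[5])
    return np.array([0,0,h])+r1.apply([x0,d,0])+r2.apply([0,0,L1])+r3.apply([a,0,L2])+r5.apply([0,0,L6]),r6
s=least_squares(lambda p:np.concatenate([fk(p,q)[0]-t for q,t,_ in L]),[.2,.07,.45,.4,0,.3,0]);print(s.x,np.abs(s.fun).max())
for q,t,r in L[:2]: print(fk(s.x,q)[1].inv()*R.from_rotvec(r)).__repr__ if 0 else print((fk(s.x,q)[1].inv()*R.from_rotvec(r)).as_matrix())
E
```

```text
4.5667 [-0.5956 -0.0006  1.8911 -0.0003  1.2618 -1.7313] [ 0.4931 -0.2446  0.0822] [-0.6757 -3.0577 -0.0058] 0.06407565990321476 44.81182519812137 [-1.015   1.5174 -3.191 ]
[ 0.2381  0.0742  0.4264  0.6099  0.0957  0.2998 -0.    ] 1.2837514197172606e-05
[[-0.     -1.      0.    ]
 [ 1.     -0.      0.0001]
 [-0.0001  0.      1.    ]]
[[ 0. -1. -0.]
 [ 1.  0. -0.]
 [ 0. -0.  1.]]
```

Request:
jog_arm --deltas '[[1, [0, 0, -0.03], [0, 0, 0]], [1, [0, 0, -0.06], [0, 0, 0]], [1, [0, 0, -0.09], [0, 0, 0]], [1, [0, 0, -0.11], [0, 0, 0]], [1, [0, 0, -0.125], [0, 0, 0]], [1, [0, 0, -0.135], [0, 0, 0]], [1, [0, 0, -0.14], [0, 0, 0]], [1, [0, 0, -0.14], [0, 0, 0]], [1, [0, 0, -0.14], [0, 0, 0]]]'

```text
t: 5.32
tool_pos: [0.4977, -0.2456, 0.0323]
tool_rot: [0.674, 3.068, -0.0]
contact_force: [-0.5, 1.3, -2.6]
opening: 0.0637
grip_force: 44.9
```

```bash
python3 log.py; python3 - <<'E'
from h import *
cv2.imwrite("pics/s2.png",cv2.resize(ctrl.get_image("scene")[100:230,190:350],None,fx=4,fy=4)[...,::-1])
E
```

```text
5.3167 [-0.5925  0.0678  1.914   0.      1.1591 -1.7307] [ 0.4977 -0.2456  0.0323] [ 0.6741  3.0677 -0.0004] 0.06372525849150315 44.906669170595706 [-0.5176  1.2567 -2.6474]
```

View pics/s2.png

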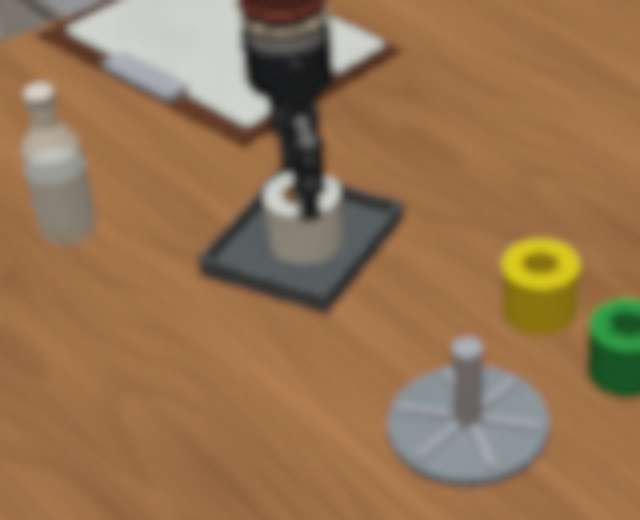

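The roll is over the tray at (303,225) and not yet loaded. Lower a few mm more.

Request:
jog_arm --deltas '[[1, [0, 0, -0.005], [0, 0, 0]], [1, [0, 0, -0.01], [0, 0, 0]], [1, [0, 0, -0.014], [0, 0, 0]], [1, [0, 0, -0.016], [0, 0, 0]], [1, [0, 0, -0.016], [0, 0, 0]]]'

```text
t: 5.78
tool_pos: [0.4976, -0.2457, 0.0273]
tool_rot: [-0.674, -3.068, 0.0]
contact_force: [-4.6, 2.8, 8.1]
opening: 0.0641
grip_force: 46.1
```

Request:
jog_arm --deltas '[[0.3, [0, 0, 0], [0, 0, 0]], [-0.3, [0, 0, 0], [0, 0, 0]], [-1, [0, 0, 0], [0, 0, 0]], [-1, [0, 0, 0], [0, 0, 0]], [-1, [0, 0, 0], [0, 0, 0]], [-1, [0, 0, 0.05], [0, 0, 0]], [-1, [0, 0, 0.12], [0, 0, 0]], [-1, [0, 0, 0.2], [0, 0, 0]], [-1, [0, 0, 0.3], [0, 0, 0]], [-1, [0, 0, 0.4], [0, 0, 0]], [-1, [0, 0, 0.45], [0, 0, 0]], [-1, [0, 0, 0.45], [0, 0, 0]]]'

```text
t: 6.78
tool_pos: [0.5004, -0.2474, 0.213]
tool_rot: [0.672, 3.057, -0.007]
contact_force: [0.7, -0.1, 1.1]
opening: 0.0854
grip_force: 0.0
```

```bash
python3 log.py
```

```text
6.7833 [-0.5926 -0.1166  1.7752  0.      1.4707 -1.7306] [ 0.5004 -0.2474  0.213 ] [ 0.672   3.0572 -0.007 ] 0.08541836521314272 0.0 [ 0.7282 -0.1373  1.1047]
```

Request:
jog_arm --deltas '[[-1, [0, 0.95, 0.1], [0, 0, 0.64]], [-1, [0, 0.95, 0.1], [0, 0, 0.64]], [-1, [0, 0.95, 0.1], [0, 0, 0.64]], [-1, [0, 0.95, 0.1], [0, 0, 0.64]], [-1, [0, 0.95, 0.1], [0, 0, 0.64]], [-1, [0, 0.95, 0.1], [0, 0, 0.64]], [-1, [0, 0.95, 0.1], [0, 0, 0.64]], [-1, [0, 0.95, 0.1], [0, 0, 0.64]], [-1, [0, 0.95, 0.1], [0, 0, 0.64]], [-1, [0, 0.95, 0.1], [0, 0, 0.64]], [-1, [0, 0.95, 0.1], [0, 0, 0.64]], [-1, [0, 0.95, 0.1], [0, 0, 0.64]]]'

```text
t: 7.78
tool_pos: [0.4967, 0.1358, 0.2441]
tool_rot: [1.609, -2.696, -0.001]
contact_force: [0.0, 0.2, -0.2]
opening: 0.0856
grip_force: 0.0
```

```bash
python3 log.py;  python3 -c "
from h import *
print(R.from_rotvec(ctrl.get_obs()['tool_rot']).as_matrix())"
```

```text
7.7833 [ 0.1224 -0.2307  1.8238 -0.0001  1.5503 -2.5245] [0.4967 0.1358 0.2441] [ 1.6091 -2.6963 -0.001 ] 0.08559432894452194 0.0 [ 0.0251  0.1623 -0.2246]
[[-0.4748 -0.8801 -0.0018]
 [-0.8801  0.4748 -0.0003]
 [ 0.0011  0.0014 -1.    ]]
```

Request:
jog_arm --deltas '[[-1, [0, 0, 0], [0, 0, 0.158]], [-1, [0, 0, 0], [0, 0, 0.158]], [-1, [0, 0, 0], [0, 0, 0.158]], [-1, [0, 0, 0], [0, 0, 0.158]], [-1, [0, 0, 0], [-0.163, 0.0415, 0.155]], [-1, [0, 0, 0], [-0.163, 0.0415, 0.155]], [-1, [0, 0, 0], [-0.163, 0.0415, 0.155]], [-1, [0, 0, 0], [-0.163, 0.0415, 0.155]], [-1, [0, 0, 0], [-0.163, 0.0415, 0.155]], [-1, [0, 0, 0], [-0.163, 0.0415, 0.155]]]'

```text
t: 8.62
tool_pos: [0.4963, 0.1357, 0.2426]
tool_rot: [1.925, -1.926, 0.514]
contact_force: [-1.0, -0.2, 0.6]
opening: 0.0854
grip_force: 0.0
```

```bash
python3 log.py; cat >>h.py <<'E'
from scipy.optimize import least_squares
import json
A=R.from_euler
T0=R.from_matrix([[0,-1,0],[1,0,0],[0,0,1]])
def fk(p,q):
    h,d,L1,L2,a,L6,x0,d2=p
    r1=A("z",q[0]);r2=r1*A("y",q[1]);r3=r2*A("y",q[2]);r4=r3*A("z",q[3]);r5=r4*A("y",q[4]);r6=r5*A("z",q[5])
    return np.array([0,0,h])+r1.apply([x0,d,0])+r2.apply([0,0,L1])+r3.apply([a,0,L2])+r4.apply([0,d2,0])+r5.apply([0,0,L6]),r6*T0
def fit():
    L=[json.loads(l) for l in open("log.jsonl")]
    return least_squares(lambda p:np.concatenate([fk(p,q)[0]-t for q,t,_ in L]),[.2,.07,.45,.4,0,.3,0,0]),L
lo=np.array([-3.01,-1.01,.06,-1.02,.09,-3.14]);hi=np.array([3.01,2.22,2.58,4.17,2.62,3.14])
def ik(p,pos,rot,q0):
    f=lambda q:(lambda x:np.r_[(x[0]-pos)*5,(rot.inv()*x[1]).as_rotvec()])(fk(p,q))
    s=least_squares(f,np.clip(q0,lo+.01,hi-.01),bounds=(lo,hi));return s.x,np.abs(s.fun).max()
E
python3 - <<'E'
from h import *
s,L=fit();p=s.x;print(p,np.abs(s.fun).max())
q,t,r=L[-1];print((fk(p,q)[1].inv()*R.from_rotvec(r)).magnitude(),R.from_rotvec(r).as_matrix())
# tool -y pointing: tool y=-x, z=-y rotated down by e about x
base=R.from_matrix(np.array([[0,-1,0],[-1,0,0],[0,0,-1.]]))
for a0 in (0,10,20,30,45):
  for P,ang in(([.5,.255,.05],a0),([.5385,.029,.16],a0-90)):
    rot=A("x",ang,degrees=True)*base; pos=np.array(P)+rot.apply([0,0,.0187])
    best=[]
    for k in range(12):
        q0=np.array(q)+(np.random.default_rng(k).normal(0,.8,6) if k else 0)
        x,e=ik(p,pos,rot,q0)
        if e<1e-3 and not any(np.abs(x-b).max()<.05 for b in best): best.append(x)
    print(ang,best)
E
```

```text
8.6167 [ 0.3918 -0.0642  1.7439 -0.4819  1.6693 -2.7466] [0.4963 0.1357 0.2426] [ 1.925  -1.9264  0.5135] 0.0854190830353095 0.0 [-1.0302 -0.1866  0.5599]
[ 0.238   0.0742  0.4264  0.6099  0.0957  0.2997 -0.     -0.    ] 7.300048066039011e-10
4.379755957367587e-16 [[ 0.0001 -1.     -0.0028]
 [-0.8659  0.0014 -0.5002]
 [ 0.5002  0.0025 -0.8659]]
0 [array([ 0.339 ,  0.084 ,  1.8987, -0.    ,  1.1588, -2.8026])]
-90 []
10 [array([ 0.2535,  0.0437,  1.9494,  0.1887,  1.1115, -2.9688])]
-80 []
20 []
-70 []
30 []
-60 [array([ 0.345 ,  0.2195,  1.8056, -0.9541,  1.6145, -2.58  ])]
45 []
-45 [array([ 0.2728,  0.0995,  1.8297, -0.7513,  1.5011, -2.6999])]
```

```bash
cat >search.py <<'E'
from h import *
s,L=fit();p=s.x;qc=np.array(L[-1][0]);rng=np.random.default_rng(0)
seeds=[qc]+[rng.uniform(np.maximum(lo,[-1,-.5,1,-1,.3,-3.1]),np.minimum(hi,[1,1,2.5,4,2.6,3.1])) for _ in range(14)]
def sols(P,rot):
    out=[]
    for q0 in seeds:
        x,e=ik(p,np.array(P)+rot.apply([0,0,.0187]),rot,q0)
        m=np.minimum(x-lo,hi-x).min()
        if e<1e-3 and m>.03 and not any(np.abs(x-b).max()<.05 for b in out): out.append(x)
    return out
for flip in(0,1):
  base=R.from_matrix(np.array([[0,-1,0],[-1,0,0],[0,0,-1.]]))*A("z",180*flip,degrees=True)
  for a0 in(0,15,30,45):
    i=sols([.5,.254,.03],A("x",a0,degrees=True)*base)
    if not i: print(flip,a0,"no start");continue
    for psi in range(-180,180,30):
        rot=A("z",psi,degrees=True)*A("x",a0-90,degrees=True)*base
        f=sols([.5385,.029,.085],rot)
        if f: print(flip,a0,psi,rot.apply([0,0,1]),[x.round(2).tolist() for x in f],"hi",len(sols([.5385,.029,.185],rot)))
    print(flip,a0,"start",i)
E
time python3 search.py
```

```text
0 0 -180 [-0.  1. -0.] [[-0.56, 0.59, 1.79, 1.14, 1.95, -0.89]] hi 1
0 0 -150 [-0.5    0.866 -0.   ] [[-0.41, 0.77, 1.49, 0.86, 2.24, -0.94]] hi 1
0 0 -120 [-0.866  0.5   -0.   ] [[-0.24, 0.9, 1.27, 0.49, 2.49, -1.17]] hi 1
0 0 -90 [-1. -0. -0.] [[-0.06, 0.95, 1.17, -0.11, 2.59, -1.66]] hi 0
0 0 -60 [-0.866 -0.5   -0.   ] [[0.12, 0.91, 1.23, -0.66, 2.45, -2.11]] hi 1
0 0 60 [ 0.866 -0.5   -0.   ] [[0.3, 0.22, 2.37, 4.05, 1.21, -2.0]] hi 0
0 0 120 [ 0.866  0.5   -0.   ] [[-0.6, 0.18, 2.42, 1.96, 1.35, -1.08]] hi 1
0 0 150 [ 0.5    0.866 -0.   ] [[-0.66, 0.39, 2.12, 1.46, 1.65, -0.94]] hi 1
0 0 start [array([ 0.3373,  0.1124,  1.907 , -0.    ,  1.1223, -2.8043])]
0 15 -180 [ 0.      0.9659 -0.2588] [[-0.55, 0.44, 1.83, 1.01, 1.79, -0.84]] hi 1
0 15 -150 [-0.483   0.8365 -0.2588] [[-0.4, 0.63, 1.54, 0.73, 2.08, -0.97]] hi 1
0 15 -120 [-0.8365  0.483  -0.2588] [[-0.23, 0.77, 1.32, 0.38, 2.31, -1.23]] hi 1
0 15 -90 [-0.9659 -0.     -0.2588] [[-0.06, 0.82, 1.23, -0.08, 2.39, -1.64]] hi 1
0 15 -60 [-0.8365 -0.483  -0.2588] [[0.12, 0.79, 1.29, -0.53, 2.27, -2.04]] hi 1
0 15 -30 [-0.483  -0.8
[... 4616 characters left out ...]
-0.33, 1.88, 1.14]] hi 1
1 45 -30 [-0.3536 -0.6124 -0.7071] [[0.19, 0.38, 1.64, -0.57, 1.68, 0.82]] hi 1
1 45 0 [ 0.     -0.7071 -0.7071] [[0.27, 0.21, 1.86, -0.76, 1.4, 0.53]] hi 1
1 45 30 [ 0.3536 -0.6124 -0.7071] [[0.28, -0.02, 2.1, -0.91, 1.05, 0.22]] hi 1
1 45 60 [ 0.6124 -0.3536 -0.7071] [[0.14, -0.28, 2.33, -0.86, 0.61, -0.3]] hi 1
1 45 90 [ 0.7071 -0.     -0.7071] [[-0.13, -0.44, 2.44, 0.26, 0.37, -1.91]] hi 1
1 45 120 [ 0.6124  0.3536 -0.7071] [[-0.39, -0.33, 2.36, 0.9, 0.79, -3.04]] hi 1
1 45 150 [ 0.3536  0.6124 -0.7071] [[-0.48, -0.07, 2.15, 0.86, 1.19, 2.8]] hi 1
1 45 start [array([-0.0379,  0.1328,  2.0573,  0.874 ,  1.1716, -0.4883])]
real	1m18.178s
user	1m18.674s
sys	0m0.157s
```

```bash
cat >plan.py <<'E'
from h import *
from scipy.spatial.transform import Slerp
s,L=fit();p=s.x;qc=np.array(L[-1][0])
c=ctrl.get_calibration("top");print("pot",ray(c,(216,161),.09),"box",ray(c,(176,220),.075))
base=R.from_matrix(np.array([[0,-1,0],[-1,0,0],[0,0,-1.]]))
a0=12
def seg(a,b,t):
    A0=a*(1-t)+b*t;u=np.linspace(0,1,60)[:,None];return A0
for psi in(-30,-45,-55):
  R0=A("z",.4,degrees=True)*A("x",a0,degrees=True)*base; q=qc
  R1=A("z",psi,degrees=True)*A("x",-90,degrees=True)*R0
  S=Slerp([0,1],R.concatenate([R0,R1]));print(psi,"turn/180deg",(R1*R0.inv()).as_rotvec()/np.pi)
  for name,P,t in[("pick",[.5,.254,.034],0),("up",[.5,.254,.24],0)]+[("turn%d"%k,[.5,.20,.26],k/6) for k in range(7)]+[("above",[.5385,.029,.19],1),("down",[.5385,.029,.085],1)]:
    rot=S([t])[0];pos=np.array(P)+rot.apply([0,0,.0187]);q,e=ik(p,pos,rot,q)
    w=pos-rot.apply([0,0,p[5]]);r1=A("z",q[0]);el=np.array([0,0,p[0]])+r1.apply([p[6],p[1],0])+(r1*A("y",q[1])).apply([0,0,p[2]])
    el2=el+(r1*A("y",q[1]+q[2])).apply([p[4],0,0])
    u=np.linspace(0,1,50)[:,None];F=el2*(1-u)+w*u
    d=np.linalg.norm(F[:,:2]-[.5385,.029],axis=1);k=d.argmin()
    print(name,q.round(2),round(e,4),"wrist",w.round(3),"forearm near stand",d[k].round(3),F[k,2].round(3),"margin",np.minimum(q-lo,hi-q).min().round(2))
E
python3 plan.py
```

```text
pot [0.6486 0.3755 0.09  ] box [0.4593 0.5079 0.075 ]
-30 turn/180deg [-0.4875  0.1306 -0.1306]
pick [ 0.23  0.06  1.96  0.23  1.08 -3.02] 0.0 wrist [0.5   0.196 0.309] forearm near stand 0.171 0.309 margin 0.12
up [ 0.23 -0.16  1.81  0.21  1.45 -2.94] 0.0 wrist [0.5   0.196 0.515] forearm near stand 0.171 0.515 margin 0.2
turn0 [ 0.13 -0.21  1.83  0.21  1.51 -3.03] 0.0 wrist [0.5   0.142 0.535] forearm near stand 0.119 0.535 margin 0.11
turn1 [ 0.26 -0.12  1.73 -0.03  1.6  -2.82] 0.0 wrist [0.518 0.212 0.54 ] forearm near stand 0.182 0.541 margin 0.32
turn2 [ 0.36  0.01  1.64 -0.22  1.74 -2.65] 0.0 wrist [0.54  0.28  0.526] forearm near stand 0.235 0.532 margin 0.49
turn3 [ 0.43  0.14  1.54 -0.39  1.9  -2.53] 0.0 wrist [0.565 0.341 0.494] forearm near stand 0.273 0.512 margin 0.61
turn4 [ 0.48  0.29  1.46 -0.54  2.06 -2.45] 0.0 wrist [0.591 0.39  0.446] forearm near stand 0.296 0.483 margin 0.48
turn5 [ 0.5   0.42  1.39 -0.68  2.23 -2.39] 0.0 wrist [0.616 0.423 0.386] forearm near stand 0.308 0.45 margin 0.34
turn6 [ 0.51  0.55  1.35 -0.83  2.39 -2.37] 0.0 wrist [0.638 0.438 0.318] 
[... 2214 characters left out ...]
57
turn3 [ 0.37  0.21  1.47 -0.26  2.01 -2.41] 0.0 wrist [0.613 0.314 0.491] forearm near stand 0.239 0.511 margin 0.61
turn4 [ 0.39  0.36  1.37 -0.35  2.21 -2.27] 0.0 wrist [0.655 0.347 0.442] forearm near stand 0.25 0.481 margin 0.41
turn5 [ 0.39  0.5   1.29 -0.42  2.4  -2.15] 0.0 wrist [0.694 0.362 0.383] forearm near stand 0.25 0.444 margin 0.22
turn6 [ 0.37  0.62  1.24 -0.46  2.59 -2.03] 0.0 wrist [0.725 0.357 0.318] forearm near stand 0.24 0.404 margin 0.03
above [ 0.14  0.65  1.32 -0.69  2.38 -2.22] 0.0 wrist [0.764 0.186 0.248] forearm near stand 0.123 0.351 margin 0.24
down [ 0.14  0.8   1.3  -0.61  2.28 -2.11] 0.0 wrist [0.764 0.186 0.143] forearm near stand 0.123 0.289 margin 0.34
```

Request:
jog_arm --deltas '[[-1, [0.009, 0.306, -0.232], [0.233, 0, 0.002]], [-1, [0.009, 0.306, -0.232], [0.233, 0, 0.002]], [-1, [0.009, 0.306, -0.232], [0.233, 0, 0.002]], [-1, [0.009, 0.306, -0.232], [0.233, 0, 0.002]], [-1, [0.009, 0.306, -0.232], [0.233, 0, 0.002]], [-1, [0.009, 0.306, -0.232], [0.233, 0, 0.002]], [-1, [0.009, 0.306, -0.232], [0.233, 0, 0.002]], [-1, [0.009, 0.306, -0.232], [0.233, 0, 0.002]], [-1, [0.009, 0.306, -0.232], [0.233, 0, 0.002]]]'

```text
t: 9.37
tool_pos: [0.5015, 0.2564, 0.1534]
tool_rot: [-2.11, 2.111, 0.218]
contact_force: [0.7, 0.6, -0.3]
opening: 0.0854
grip_force: 0.0
```

```bash
python3 log.py;  python3 - <<'E'
from h import *
o=ctrl.get_obs();print(R.from_rotvec(o['tool_rot']).as_matrix());c=ctrl.get_calibration("wrist")
im=ctrl.get_image("wrist")[...,::-1].copy()
P=[[.5+sx*.028,.2743+sy*.0475,.056] for sx,sy in((-1,-1),(1,-1),(1,1),(-1,1))]
cv2.polylines(im,[proj(c,P).round().astype(int)],True,(0,0,255),1)
cv2.imwrite("pics/w1.png",im)
E
```

```text
9.3667 [ 0.2316 -0.1096  1.8808  0.2086  1.3245 -2.9557] [0.5015 0.2564 0.1534] [-2.1097  2.1111  0.2181] 0.08536917006216639 0.0 [ 0.7071  0.6105 -0.2668]
[[-0.0004 -1.      0.0026]
 [-0.9783  0.0009  0.207 ]
 [-0.207  -0.0024 -0.9783]]
```

View pics/w1.png

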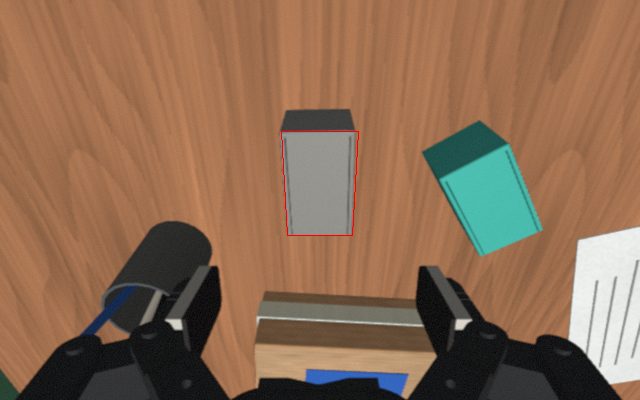

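The overlay matches the grey tumbler's top face at rows 131–235 and columns 282–358. The pose is good, so descend and grip.

Request:
jog_arm --deltas '[[-1, [-0.002, 0.002, -0.09], [0, 0, 0]], [-1, [-0.002, 0.002, -0.18], [0, 0, 0]], [-1, [-0.002, 0.002, -0.26], [0, 0, 0]], [-1, [-0.002, 0.002, -0.31], [0, 0, 0]], [-1, [-0.002, 0.002, -0.33], [0, 0, 0]], [-1, [-0.002, 0.002, -0.33], [0, 0, 0]], [-1, [-0.002, 0.002, -0.33], [0, 0, 0]]]'

```text
t: 10.0
tool_pos: [0.5008, 0.2585, 0.0217]
tool_rot: [-2.112, 2.108, 0.219]
contact_force: [0.5, 0.8, 0.4]
opening: 0.0853
grip_force: 0.0
```

Request:
jog_arm --deltas '[[-1, [-0.001, 0, -0.012], [0, 0, 0]], [0, [-0.001, 0, -0.012], [0, 0, 0]], [0.5, [-0.001, 0, -0.012], [0, 0, 0]], [1, [-0.001, 0, -0.012], [0, 0, 0]], [1, [-0.001, 0, -0.012], [0, 0, 0]], [1, [-0.001, 0, -0.012], [0, 0, 0]], [1, [-0.001, 0, -0.012], [0, 0, 0]], [1, [-0.001, 0, -0.012], [0, 0, 0]], [1, [-0.001, 0, -0.012], [0, 0, 0]], [1, [-0.001, 0, -0.012], [0, 0, 0]]]' --squeeze 45

```text
t: 10.83
tool_pos: [0.5009, 0.258, 0.0174]
tool_rot: [-2.11, 2.108, 0.218]
contact_force: [0.1, -1.1, 5.9]
opening: 0.0549
grip_force: 49.9
```

```bash
python3 log.py
```

```text
10.8333 [ 0.2343  0.0594  1.9647  0.2312  1.0764 -3.0141] [0.5009 0.258  0.0174] [-2.1104  2.1084  0.2184] 0.05493452417234958 49.88896429538727 [ 0.0984 -1.1372  5.8551]
```

Request:
jog_arm --deltas '[[1, [0, 0, 0.02], [0, 0, 0]], [1, [0, 0, 0.05], [0, 0, 0]], [1, [0, 0, 0.1], [0, 0, 0]], [1, [0, -0.01, 0.16], [0, 0, 0]], [1, [0, -0.03, 0.24], [0, 0, 0]], [1, [0, -0.06, 0.32], [0, 0, 0]], [1, [0, -0.1, 0.4], [0, 0, 0]], [1, [0, -0.14, 0.48], [0, 0, 0]], [1, [0, -0.18, 0.54], [0, 0, 0]], [1, [0, -0.2, 0.58], [0, 0, 0]], [1, [0, -0.2, 0.6], [0, 0, 0]], [1, [0, -0.2, 0.6], [0, 0, 0]]]'

```text
t: 11.83
tool_pos: [0.5006, 0.1778, 0.2588]
tool_rot: [-2.109, 2.108, 0.216]
contact_force: [0.5, 0.1, -1.4]
opening: 0.055
grip_force: 49.1
```

```bash
python3 log.py
```

```text
11.8333 [ 0.0818 -0.2427  1.8205  0.2086  1.5415 -3.064 ] [0.5006 0.1778 0.2588] [-2.1089  2.1079  0.2159] 0.0550191857333255 49.11300480365753 [ 0.4597  0.1414 -1.4092]
```

Request:
jog_arm --deltas '[[1, [0, 0, 0], [-0.019, 0.008, -0.008]], [1, [0, 0, 0], [-0.047, 0.0195, -0.0195]], [1, [0, 0, 0], [-0.08, 0.033, -0.033]], [1, [0, 0, 0], [-0.113, 0.047, -0.047]], [1, [0, 0, 0], [-0.146, 0.06, -0.06]], [1, [0, 0, 0], [-0.179, 0.074, -0.074]], [1, [0, 0, 0], [-0.212, 0.088, -0.088]], [1, [0, 0, 0], [-0.245, 0.101, -0.101]], [1, [0, 0, 0], [-0.278, 0.115, -0.115]], [1, [0, 0, 0], [-0.311, 0.1285, -0.1285]], [1, [0, 0, 0], [-0.34, 0.14, -0.14]], [1, [0, 0, 0], [-0.354, 0.146, -0.146]]]'

```text
t: 12.83
tool_pos: [0.4986, 0.1789, 0.2515]
tool_rot: [1.079, -1.894, 0.426]
contact_force: [-0.1, -0.4, -1.8]
opening: 0.0548
grip_force: 49.1
```

```bash
python3 log.py; cat >rem.py <<'E'
from h import *
# tumbler pose in tool frame from pick
Rp=R.from_rotvec([-2.1104,2.1084,.2184]);tp=np.array([.5009,.258,.0174])
Rt=A("z",90.3,degrees=True);Ttc=Rp.inv().apply(np.array([.5009,.2743,.028])-tp);Rtc=Rp.inv()*Rt
o=ctrl.get_obs();Rn=R.from_rotvec(o["tool_rot"]);x=(Rn*Rtc).apply([1,0,0])
Rg=A("z",-45,degrees=True)*A("x",-90,degrees=True)*Rp
m=o["tool_pos"]+Rn.apply(Ttc+Rtc.apply([.0475,0,0]))
print("t",o["t"],"mouth axis",x,"mouth",m,"remaining turn",(Rg*Rn.inv()).as_rotvec()/np.pi)
ax=np.cross(x,[0,0,-1]);print("plumb turn",ax/np.linalg.norm(ax)*np.arctan2(np.linalg.norm(ax),-x[2])/np.pi)
mg=o["tool_pos"]+Rg.apply(Ttc+Rtc.apply([.0475,0,0]))
print("shift to mouth over peg z=.016 after turn",(np.array([.5385,.0288,.016])-mg)/.4, "no turn",(np.array([.5385,.0288,.016])-m)/.4)
E
python3 rem.py
```

```text
12.8333 [ 0.4185  0.417   1.3498 -0.5069  2.2482 -2.3238] [0.4986 0.1789 0.2515] [ 1.0787 -1.894   0.4262] 0.054775584188107344 49.10443961620331 [-0.146  -0.4099 -1.7619]
t 12.8333 mouth axis [ 0.1077  0.3684 -0.9234] mouth [0.5116 0.2102 0.1964] remaining turn [-0.1163  0.0458 -0.0491]
plumb turn [-0.1204  0.0352  0.    ]
shift to mouth over peg z=.016 after turn [ 0.0814 -0.3944 -0.4293] no turn [ 0.0673 -0.4535 -0.4511]
```

Request:
jog_arm --deltas '[[1, [0.005, -0.02, 0], [-0.023, 0.009, -0.01]], [1, [0.015, -0.06, 0], [-0.05, 0.02, -0.021]], [1, [0.03, -0.12, -0.01], [-0.08, 0.0315, -0.034]], [1, [0.04, -0.19, -0.03], [-0.1, 0.0395, -0.042]], [1, [0.055, -0.26, -0.06], [-0.116, 0.046, -0.049]], [1, [0.068, -0.32, -0.1], [-0.116, 0.046, -0.049]], [1, [0.076, -0.365, -0.13], [-0.116, 0.046, -0.049]], [1, [0.081, -0.39, -0.15], [-0.116, 0.046, -0.049]], [1, [0.081, -0.394, -0.16], [-0.116, 0.046, -0.049]], [1, [0.081, -0.394, -0.16], [-0.116, 0.046, -0.049]], [1, [0.081, -0.394, -0.16], [-0.116, 0.046, -0.049]]]'

```text
t: 13.75
tool_pos: [0.532, 0.0213, 0.1921]
tool_rot: [0.702, -1.685, 0.565]
contact_force: [1.1, 0.6, -0.4]
opening: 0.0547
grip_force: 49.1
```

```bash
python3 log.py; python3 rem.py; python3 - <<'E'
from h import *
cv2.imwrite("pics/s3.png",cv2.resize(ctrl.get_image("scene")[90:290,190:440],None,fx=3,fy=3)[...,::-1])
E
```

```text
13.75 [ 0.2051  0.6161  1.3607 -0.8031  2.2934 -2.3133] [0.532  0.0213 0.1921] [ 0.7022 -1.6855  0.5651] 0.05467305677960804 49.13908123970032 [ 1.1405  0.6185 -0.4215]
t 13.75 mouth axis [ 0.0044  0.009  -0.9999] mouth [0.5398 0.0293 0.1284] remaining turn [-0.0017  0.0026 -0.0006]
plumb turn [-0.0029  0.0014  0.    ]
shift to mouth over peg z=.016 after turn [-0.0021 -0.0003 -0.2807] no turn [-0.0033 -0.0012 -0.2809]
```

View pics/s3.png

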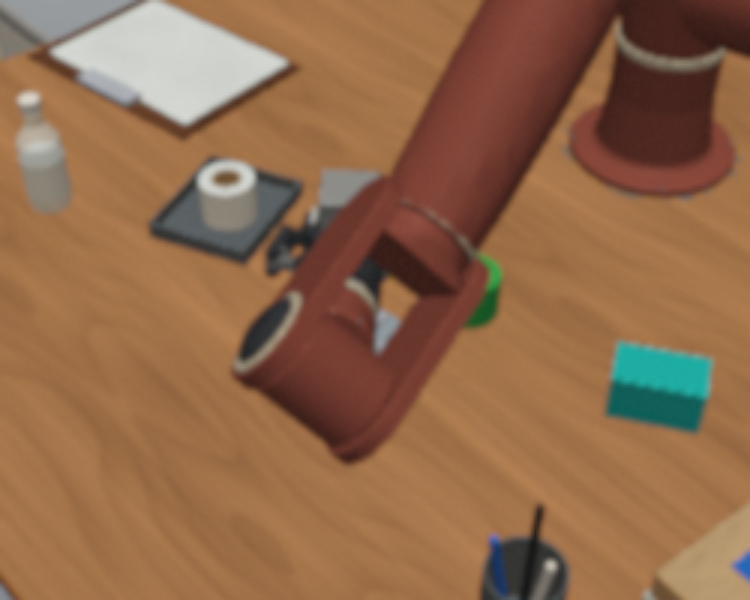

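The roll stands flat in the tray at (228,195). The arm hides the stand, so I'll check it in the earlier picture and in the wrist view.

```bash
python3 - <<'E'
from h import *
t=np.linspace(0,6.283,40)
C=np.c_[.5385+.065*np.cos(t),.0288+.065*np.sin(t),t*0+.012]
Q=(proj(ctrl.get_calibration("scene"),C)-[190,100]+.5)*4-.5;print("disc in s2 expected",Q.min(0),Q.max(0))
c=ctrl.get_calibration("wrist");im=ctrl.get_image("wrist")[...,::-1].copy()
cv2.polylines(im,[proj(c,C).round().astype(int)],True,(0,0,255),1)
o=ctrl.get_obs();m=np.array([.5398,.0293,.1284])
for d in(0,.095):
  P=[m+A("z",-45,degrees=True).apply([a*.028,b*.028,d]) for a,b in((-1,-1),(1,-1),(1,1),(-1,1))]
  cv2.polylines(im,[proj(c,P).round().astype(int)],True,(0,255,0),1)
cv2.imwrite("pics/w2.png",im)
E
```

```text
disc in s2 expected [387.173 363.216] [549.9114 477.7513]
```

View pics/w2.png

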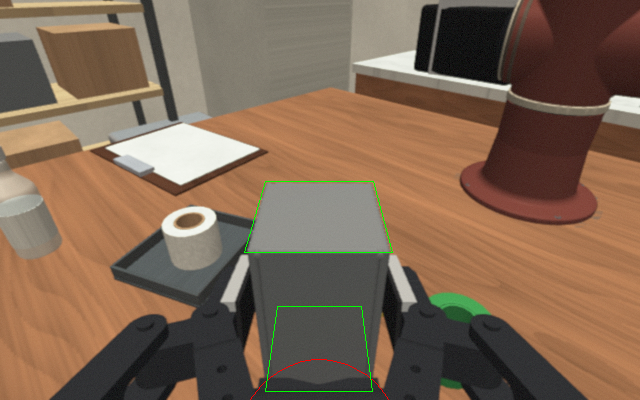

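The stand has not moved (the disc matches its predicted outline). The tumbler matches its outline and is plumb. Lower it.

Request:
jog_arm --deltas '[[1, [-0.002, -0.001, -0.02], [0, 0, 0]], [1, [-0.003, -0.001, -0.05], [0, 0, 0]], [1, [-0.003, -0.001, -0.08], [0, 0, 0]], [1, [-0.003, -0.001, -0.11], [0, 0, 0]], [1, [-0.003, -0.001, -0.14], [0, 0, 0]], [1, [-0.003, -0.001, -0.17], [0, 0, 0]], [1, [-0.003, -0.001, -0.2], [0, 0, 0]], [1, [-0.003, -0.001, -0.225], [0, 0, 0]], [1, [-0.003, -0.001, -0.245], [0, 0, 0]], [1, [-0.003, -0.001, -0.255], [0, 0, 0]], [1, [-0.003, -0.001, -0.255], [0, 0, 0]], [1, [-0.003, -0.001, -0.255], [0, 0, 0]]]'

```text
t: 14.85
tool_pos: [0.5311, 0.0198, 0.09]
tool_rot: [0.701, -1.686, 0.565]
contact_force: [-0.5, 0.0, -0.6]
opening: 0.0548
grip_force: 49.1
```

```bash
python3 log.py; python3 rem.py
```

```text
14.85 [ 0.2032  0.7545  1.3518 -0.7319  2.1995 -2.1985] [0.5311 0.0198 0.09  ] [ 0.701  -1.6859  0.5646] 0.054846592335874564 49.145100116729736 [-0.4904  0.029  -0.5502]
t 14.85 mouth axis [ 0.0047  0.0087 -1.    ] mouth [0.5389 0.0278 0.0263] remaining turn [-0.0016  0.0027 -0.0003]
plumb turn [-0.0028  0.0015  0.    ]
shift to mouth over peg z=.016 after turn [ 0.0003  0.0034 -0.0256] no turn [-0.001   0.0026 -0.0258]
```

Lower the remaining 10 mm slowly until it touches.

Request:
jog_arm --deltas '[[1, [0, 0.003, -0.006], [-0.0028, 0.0015, 0]], [1, [0, 0.003, -0.012], [-0.0028, 0.0015, 0]], [1, [0, 0.003, -0.018], [-0.0028, 0.0015, 0]], [1, [0, 0.003, -0.022], [-0.0028, 0.0015, 0]], [1, [0, 0.003, -0.025], [-0.0028, 0.0015, 0]], [1, [0, 0.003, -0.027], [-0.0028, 0.0015, 0]], [1, [0, 0.003, -0.027], [-0.0028, 0.0015, 0]]]'

```text
t: 15.43
tool_pos: [0.5311, 0.0212, 0.0809]
tool_rot: [0.693, -1.677, 0.57]
contact_force: [-1.6, 0.3, 5.3]
opening: 0.0551
grip_force: 49.3
```

```bash
python3 log.py; python3 rem.py
```

```text
15.4333 [ 0.2054  0.7753  1.3442 -0.7311  2.2004 -2.1863] [0.5311 0.0212 0.0809] [ 0.693  -1.6771  0.5702] 0.05509223629852414 49.291237592697144 [-1.5718  0.2968  5.3455]
t 15.4333 mouth axis [-0.0006 -0.0022 -1.    ] mouth [0.5386 0.0285 0.0171] remaining turn [0.0019 0.001  0.0001]
plumb turn [ 0.0007 -0.0002  0.    ]
shift to mouth over peg z=.016 after turn [ 0.0002 -0.0002 -0.0029] no turn [-0.0003  0.0007 -0.0028]
```

Request:
jog_arm --deltas '[[0.3, [0, 0, 0], [0, 0, 0]], [-0.2, [0, 0, 0], [0, 0, 0]], [-1, [0, 0, 0], [0, 0, 0]], [-1, [0, 0, 0], [0, 0, 0]], [-1, [0, 0, 0], [0, 0, 0]], [-1, [0, 0, 0], [0, 0, 0]]]'

```text
t: 15.93
tool_pos: [0.5308, 0.0209, 0.0789]
tool_rot: [0.696, -1.678, 0.569]
contact_force: [-1.6, 0.1, 0.0]
opening: 0.0855
grip_force: 0.0
```

```bash
python3 log.py; python3 -c "
from h import *
print(R.from_rotvec(ctrl.get_obs()['tool_rot']).apply([0,0,1]))"
```

```text
15.9333 [ 0.2053  0.7766  1.3455 -0.7297  2.1964 -2.1859] [0.5308 0.0209 0.0789] [ 0.6959 -1.6779  0.5694] 0.08546222502790468 0.0 [-1.5814  0.1182  0.0176]
[-0.688  -0.6953 -0.208 ]
```

Request:
jog_arm --deltas '[[-1, [0.017, 0.017, 0.005], [0, 0, 0]], [-1, [0.043, 0.0435, 0.013], [0, 0, 0]], [-1, [0.077, 0.078, 0.023], [0, 0, 0]], [-1, [0.112, 0.113, 0.034], [0, 0, 0]], [-1, [0.155, 0.157, 0.047], [0, 0, 0]], [-1, [0.206, 0.209, 0.062], [0, 0, 0]], [-1, [0.23, 0.23, 0.12], [0, 0, 0]], [-1, [0.23, 0.23, 0.2], [0, 0, 0]], [-1, [0.23, 0.23, 0.3], [0, 0, 0]], [-1, [0.23, 0.23, 0.35], [0, 0, 0]], [-1, [0.23, 0.23, 0.35], [0, 0, 0]], [-1, [0.23, 0.23, 0.35], [0, 0, 0]]]'

```text
t: 16.93
tool_pos: [0.6238, 0.1136, 0.2212]
tool_rot: [0.696, -1.683, 0.571]
contact_force: [-0.6, -0.7, -0.3]
opening: 0.0853
grip_force: 0.0
```

```bash
python3 log.py; python3 - <<'E'
from h import *
a=ctrl.get_image("scene")[90:290,190:440];b=ctrl.get_image("top")[150:250,220:440]
a=cv2.resize(a,(500,400));b=cv2.resize(b,(800,364))[:200*1]
cv2.imwrite("pics/s4.png",np.hstack([a,cv2.resize(ctrl.get_image("wrist")[:,:],(300,400))])[...,::-1])
E
```

```text
16.9333 [ 0.2867  0.8389  0.9723 -0.8563  2.4656 -2.4132] [0.6238 0.1136 0.2212] [ 0.6964 -1.683   0.5706] 0.08533543375130652 0.0 [-0.5956 -0.6824 -0.3168]
```

View pics/s4.png

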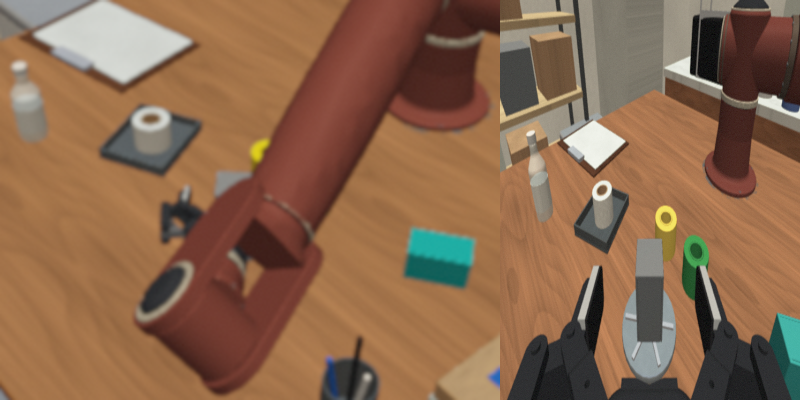

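The roll is flat in the tray. In the wrist view the tumbler stands upside down, centred on the stand at (649,300), and the gripper is clear of everything. Handing in.

```bash
python3 -c "
from station import ctrl
print(ctrl.finish_job())"
```

```text
the job is handed in; nothing more can be done
None
```

I handed the job in at about 17 s of the 58 s allowed: the roll lies flat in the tray and the tumbler hangs upside down over the peg, both released and the gripper clear; the hand-in returned no verdict.

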